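Feel round the sealing flange of an oil sump

ROBOT

A 6-joint arm with a two-finger parallel gripper is mounted at the origin on the work surface. World frame = base frame: x ahead of the robot, y to its left, z up, the work surface at z = 0. Lengths are in m, angles in rad, forces in N, time in s.
With the tool pointing down it reaches from about 0.225 to 0.875 m from the base axis. Payload 3.4 kg.
Tool frame: the origin (TCP) lies where the fingers leave the gripper's body, on its centre line; the fingertips stand 73 mm ahead of it and the grasp point (between the pads) lies 54 mm ahead of it (manip.pinch_z is the distance from the TCP to the grasp point, in m); z points along the fingers, y is the line along which they close (so a half turn about z gives the same grasp; the last joint's range is limited). The gripper opens to 85 mm and grips with 20 to 120 N. Pads are 22 mm wide; open, the fingers measure 114 mm over their backs; the gripper's body (76 mm by 85 mm) begins 54 mm behind the grasp point. The pads swing forward as they close: fully open they stand 13 mm farther back than shut.
Start: joints at [-1.246, 0.276, 1.505, -0, 1.361, -0.121], TCP at [0.248, -0.519, 0.304] pointing down, gripper open.
Joint ranges: [-2.89, 2.89], [-0.75, 2.08], [0.22, 2.7], [-1.18, 4.32], [0.11, 2.71], [-2.7, 2.7]. Speed limits (rad/s): [2.57, 2.57, 3.14, 3.14, 3.14, 3.14].

INTERFACE

Orientations are given as a unit quaternion [w, x, y, z].
In Python, from rig import readout, imaging, manip gives the robot as it stands. The module is installed in compiled form; this text tells all that it offers.
- The arm moves only by the tool servo_tool, never from a script. Its argument "moves" is a list of rows, each an object with "dp": the shift along the tool's x, y, z in units of 0.2 m (1.0 is 0.2 m), a list of three; "delta_rot": the turn, a rotation vector about the tool's x, y, z in units of 0.1 rad (1.0 is 0.1 rad), a list of three; "fingers": the opening, from 0 (shut) to 1 (fully open). In form: [{"dp": [dx, dy, dz], "delta_rot": [wx, wy, wz], "fingers": fingers}, ...]. A call has 1 to 5 rows; each row shifts and turns the commanded pose from where the row before left it, along the tool's axes as they then stand; what a row does not reach is not made up. A row lasts 1/10 s, in which the tool goes at most 50 mm and 8.59 degrees, less where a joint would pass 70% of its speed; a pose out of reach is approached as far as the arm can. A call with a number of a shift or a turn outside -1 to 1 is refused whole. A call with a gripper value outside its range is refused whole. The fingers move at their own pace and stop on an object; "force" is the grip in N (left out, the last holds). Time passes only in rows, so rows that do not move let the fingers close. It gives the time, the measured TCP pose, the force, the opening and the grip force at its end, in the units of the state.
- readout.get_state(): the state, without advancing time (a new reading comes with each control period).
- imaging.get_image(name): name is "scene" or "top" or "wrist"; returns (picture, depth): 480x640x3 uint8, red, green, blue; 480x640 float32, m along the optical axis (not along the pixel's ray), 0 where there is no reading.
- imaging.calibration(name): a dict with "intrinsics" (3x3 intrinsics, pixels), "dist" ([k1, k2, p1, p2, k3] as OpenCV has them; the pictures are not rectified), "R" (3x3) and "t" (3): a world point X has camera coordinates R X + t; the wrist camera has in their place "hand_eye" (4x4, takes a point from camera to tool coordinates, whose origin is the TCP and whose axes are the flange's). Camera axes: x right, y down, z forward; pixel columns grow to the right and rows downward; lengths in m; the calibration is good to about 2 mm. A picture is of the moment at which its call begins: read the wrist's pose just before it. calibration takes no time and is no camera call.
- manip.sign_off(): hands the job in; it is judged then, once.
The state is a dict: "clock": time; "qpos": joint angles; "qd": joint speeds; "effort": joint torques, N m; "position": TCP position; "ee_rot": TCP orientation; "contact_force": force on the tool from outside, world axes, zero at the start; "moment": the same for the moment, N m; "width": finger opening in m; "gripper_force": force on a finger pad.
Only numpy, scipy, OpenCV 4.12 (cv2) and the standard library are available. Lean on these libraries where they do the work, as an engineer would, in place of code of your own. Each camera call takes 0.05 s, during which the arm holds its last target. There are 200 camera calls.

TASK

The old gasket has just been scraped off the oil sump: feel whether its sealing flange is clean. Set the fingertips down lightly on the flange beside the ear with the dab of yellow paint and run them clockwise (seen from above) round the whole flange, corners included, without lifting them off until they are back beside the ear, then lift clear there. Do not press hard, do not shove, tip or pick up the sump, and leave the drain plug in it and the things around it alone.

Things in the scene. Friction and masses are not known exactly. Their poses are not given: they have to be found in the camera images.
- sump: Cast aluminium oil sump, an oblong open pan of about 2.2 kg, loose on a rubber mat, open side up, any yaw. Origin: centre of its underside, z up. A hard, level, oily flange 18 mm wide frames the opening, its face 78 mm above the origin; its middle line is a rectangle at x = +-99 and y = +-74 mm in the sump's axes. It stays put under a light touch; a hard push drags it.
- flange_start (a point): Middle of the flange's -x short side (x -99, y 0, z 78 mm in the sump's axes), on the face: where the trace begins and ends. Beside it an ear with a dab of yellow paint sticks out to x = -151 mm, its top 4 mm below the face.
- flange_corner1 (a point): On the flange face, centre of the round 25 mm bolt boss at the corner x -99, y +74 mm: the first corner met, going clockwise seen from above. All bosses are flush with the face; the dark bolt holes, 7 mm wide, do not catch a finger.
- flange_corner2 (a point): Centre of the flange face at the second corner, x +99, y +74 mm.
- flange_corner3 (a point): Centre of the flange face at the third corner, x +99, y -74 mm.
- flange_corner4 (a point): Centre of the flange face at the fourth corner, x -99, y -74 mm; from here back to the start.
- plug: Steel drain plug with copper washer standing on its head (hexagon 24 mm) on the sump's inner floor, 28 mm high, origin at the centre of its underside. Leave alone.
- scraper: Gasket scraper with red handle and steel blade, 180 mm long, 20 mm high, lying on the bench beside the mat. Leave alone.
- bolt_dish: Round steel dish of sump bolts, 124 mm diameter, 30 mm high, beside the mat. Leave alone.
- cleaner_can: Red and white spray can, 64 mm diameter, 190 mm high, standing beside the mat, on the robot's left. Leave alone.

How it is judged:
On the way, in this order (a step that is already met when the one before it is completed fails the run):
1. start: fingertips on the flange beside the ear (contact force between the fingers and sump above 0.2 N and z of the grasp point in the frame of sump above 0.07 m and x of the grasp point in the frame of sump between -0.121 and -0.077 m and y of the grasp point in the frame of sump between -0.035 and 0.035 m), for 0.1 s.
2. first corner felt (contact force between the fingers and sump above 0.2 N and z of the grasp point in the frame of sump above 0.07 m and x of the grasp point in the frame of sump between -0.121 and -0.077 m and y of the grasp point in the frame of sump between 0.052 and 0.096 m), for 0.1 s.
3. along the first long side (contact force between the fingers and sump above 0.2 N and z of the grasp point in the frame of sump above 0.07 m and x of the grasp point in the frame of sump between -0.06 and 0.06 m and y of the grasp point in the frame of sump between 0.052 and 0.096 m), for 0.3 s.
4. second corner felt (contact force between the fingers and sump above 0.2 N and z of the grasp point in the frame of sump above 0.07 m and x of the grasp point in the frame of sump between 0.077 and 0.121 m and y of the grasp point in the frame of sump between 0.052 and 0.096 m), for 0.1 s.
5. along the plain short side (contact force between the fingers and sump above 0.2 N and z of the grasp point in the frame of sump above 0.07 m and x of the grasp point in the frame of sump between 0.077 and 0.121 m and y of the grasp point in the frame of sump between -0.035 and 0.035 m), for 0.2 s.
6. third corner felt (contact force between the fingers and sump above 0.2 N and z of the grasp point in the frame of sump above 0.07 m and x of the grasp point in the frame of sump between 0.077 and 0.121 m and y of the grasp point in the frame of sump between -0.096 and -0.052 m), for 0.1 s.
7. along the second long side (contact force between the fingers and sump above 0.2 N and z of the grasp point in the frame of sump above 0.07 m and x of the grasp point in the frame of sump between -0.06 and 0.06 m and y of the grasp point in the frame of sump between -0.096 and -0.052 m), for 0.3 s.
8. fourth corner felt (contact force between the fingers and sump above 0.2 N and z of the grasp point in the frame of sump above 0.07 m and x of the grasp point in the frame of sump between -0.121 and -0.077 m and y of the grasp point in the frame of sump between -0.096 and -0.052 m), for 0.1 s.
9. back at the ear, loop closed (all of step 1), for 0.1 s.
At the end, for the whole second after the job is handed in: After the loop the sump stands level and at rest within 15 mm of where it was, and the drain plug, scraper, dish and can are within 20 mm of where they were (distance of sump from where it was at the start of the episode below 0.015 m and angle between sump's own z axis and vertical below 0.05 rad and linear speed of sump below 0.01 m/s and distance of each of plug, scraper, bolt_dish, cleaner_can from where it was at the start of the episode below 0.02 m); the robot touches nothing.
It fails at once if the fingers were lifted off, or brought down, 15 mm above the flange away from the ear's side (z of the grasp point in the frame of sump between 0.112 and 0.12 m and x of the grasp point in the frame of sump between -0.055 and 0.12 m and y of the grasp point in the frame of sump between -0.095 and 0.095 m).
It fails at once if the fingers pressed on the sump with more than 40 N (contact force between the fingers and sump above 40 N).
It fails at once if the sump was shoved more than 15 mm, lifted or tipped (distance of sump from where it was at the start of the episode above 0.015 m or angle between sump's own z axis and vertical above 0.05 rad).
It fails at once if a thing standing around the sump, or the drain plug in it, was moved more than 20 mm (distance of any of plug, scraper, bolt_dish, cleaner_can from where it was at the start of the episode above 0.02 m).
It also fails if it takes over 64 s, if anything falls off the work surface, if the arm or the gripper's body presses on something with over 40 N, if the wrist force passes 120 N, or if a joint passes its speed limit or range.

## Working session

There is one attempt and no reset: what is moved stays moved. The work goes in short steps, Python scripts to look and compute and a tool call to move; the robot and the scene stay as the last step left them, time stands still between calls to the robot, and variables do not carry over. Pictures are saved under pics/ and viewed, at most 10 in all, crops included, and the job is handed in when it is done.

Besides the shell and the picture viewer there is one more tool, called after ">>>" by a JSON object that holds its "method" and its "body", one argument or row to a line. servo_tool: Moves the arm, as the interface text tells. Its arguments: {"type":"object","properties":{"moves":{"type":"array"},"force":{"type":"number"}},"required":["moves"]}

```bash
mkdir -p pics; python3 - <<'E'
from rig import readout, imaging, manip
import cv2, numpy as np
s=readout.get_state(); print({k:np.round(v,4).tolist() for k,v in s.items()}, manip.pinch_z)
for n in("top","scene"):
    im,d=imaging.get_image(n); cv2.imwrite(f"pics/{n}.png",im[...,::-1]); np.save(n+"_d.npy",d)
    c=imaging.calibration(n); print(n,{k:np.round(v,4).tolist() for k,v in c.items()})
E
```

```text
{'clock': 0.0, 'qpos': [-1.246, 0.2766, 1.5061, 0.0001, 1.3607, -0.121], 'qd': [-0.0006, -0.0001, -0.0007, 0.0007, 0.0011, 0.0019], 'effort': [-0.0024, -41.6775, -24.5804, -0.0001, 0.0113, -0.0], 'position': [0.2478, -0.5184, 0.303], 'ee_rot': [-0.0009, 0.9753, 0.2211, -0.0001], 'contact_force': [0.0253, 0.4335, -0.8595], 'moment': [0.0285, 0.0118, 0.0379], 'gripper_force': 0.0, 'width': 0.0853} 0.0539
top {'intrinsics': [[552.2206, 0.0, 320.7344], [0.0, 552.2206, 231.4242], [0.0, 0.0, 1.0]], 'dist': [-0.0916, 0.0, 0.0, 0.0, 0.0], 'R': [[-0.0149, -0.9999, -0.0022], [-0.9979, 0.015, -0.063], [0.063, 0.0013, -0.998]], 't': [-0.0035, 0.5694, 1.3671]}
scene {'intrinsics': [[606.2942, 0.0, 326.2058], [0.0, 606.2942, 237.3374], [0.0, 0.0, 1.0]], 'dist': [-0.1793, 0.0, 0.0, 0.0, 0.0], 'R': [[0.6027, 0.7979, 0.0093], [0.6697, -0.4994, -0.5497], [-0.434, 0.3375, -0.8353]], 't': [-0.336, -0.3388, 1.6416]}
```

View pics/top.png

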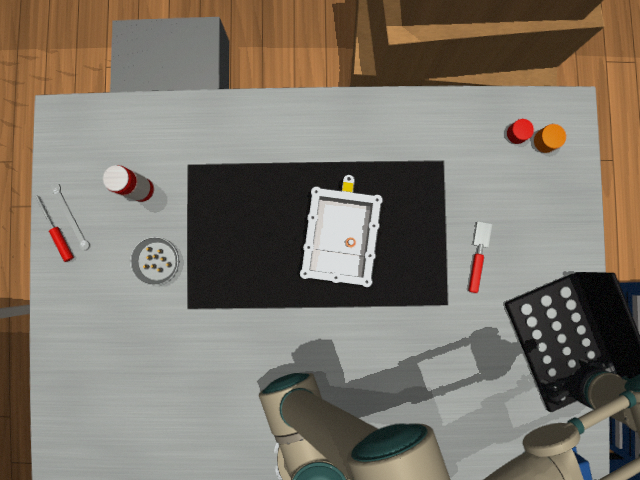

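View pics/scene.png

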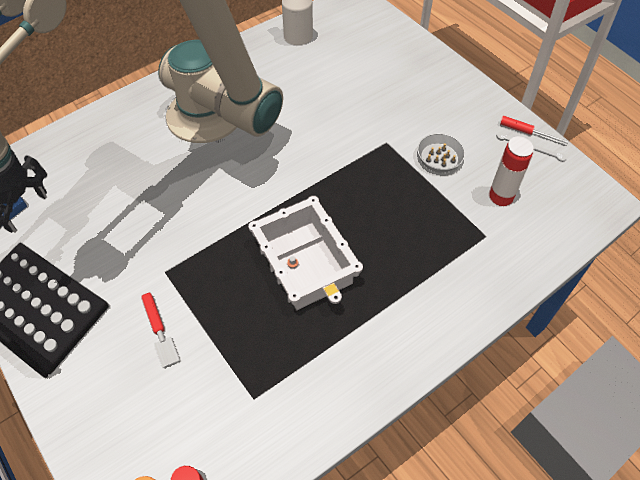

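The top view shows the sump on the mat, centred near (342,237). Its yellow ear is at (349,184), on the side away from the robot, and the plug is at (350,242). The scene view agrees, with the ear at (332,292). The can and dish are well clear on the left and the scraper on the right.

```bash
cat > h.py <<'E'
import numpy as np, cv2
from rig import readout, imaging, manip
from scipy.spatial.transform import Rotation as Rn
def cloud(n,im,d,uv):
    c=imaging.calibration(n);K=np.array(c["intrinsics"])
    p=cv2.undistortPoints(uv.astype(float).reshape(-1,1,2),K,np.array(c["dist"]))[:,0]
    z=d[uv[:,1],uv[:,0]]
    return (np.c_[p*z[:,None],z]-c["t"])@np.array(c["R"])
def plane(n,uv,h):
    c=imaging.calibration(n);R=np.array(c["R"])
    p=cv2.undistortPoints(np.float64(uv).reshape(-1,1,2),np.array(c["intrinsics"]),np.array(c["dist"]))[:,0]
    r=np.c_[p,np.ones(len(p))]@R; o=-R.T@c["t"]
    return o+r*((h-o[2])/r[:,2])[:,None]
E
python3 - <<'E'
from h import *
win={"top":(285,160,400,300),"scene":(235,185,375,315)}
for n in("top","scene"):
    im=cv2.imread(f"pics/{n}.png");d=np.load(n+"_d.npy")
    a,b,c,e=win[n]
    uv=np.stack(np.meshgrid(np.arange(a,c),np.arange(b,e)),-1).reshape(-1,2)
    X=cloud(n,im,d,uv); 
    h,ed=np.histogram(X[:,2],np.arange(-.01,.11,.004)); print(n,h.tolist())
    top=X[(X[:,2]>.07)&(X[:,2]<.1)]; zf=np.median(top[:,2]); print("zf",zf)
    m=abs(X[:,2]-zf)<.006
    F=X[m]; print(len(F),cv2.minAreaRect(F[:,:2].astype(np.float32)))
    hsv=cv2.cvtColor(im,cv2.COLOR_BGR2HSV)[uv[:,1],uv[:,0]]
    y=(hsv[:,0]>20)&(hsv[:,0]<35)&(hsv[:,1]>130)&(hsv[:,2]>120)
    print("yellow",y.sum(),X[y].mean(0),X[y].std(0))
    # bolt holes: dark blobs on flange
    mask=np.zeros(im.shape[:2],np.uint8); mask[uv[m][:,1],uv[m][:,0]]=255
    # color edges approach: white region of sump
    cv2.imwrite(f"pics/{n}_m.png",cv2.resize(np.hstack([im[b:e,a:c],cv2.merge([mask]*3)[b:e,a:c]]),None,fx=2.8,fy=2.8,interpolation=0))
E
```

```text
top [6, 362, 2664, 5056, 3345, 1432, 226, 43, 56, 51, 59, 35, 21, 20, 30, 18, 21, 24, 22, 18, 37, 338, 1194, 869, 93, 1, 0, 0, 0]
zf 0.08112617868616104
2428 ((0.5727616548538208, -0.06238964945077896), (0.17230865359306335, 0.2611645460128784), 81.5738525390625)
yellow 91 [ 0.66871948 -0.07606373  0.10700818] [0.02869437 0.01167774 0.19388259]
scene [7, 265, 2184, 5599, 3426, 1449, 361, 197, 182, 189, 169, 139, 130, 107, 100, 99, 104, 99, 97, 91, 107, 286, 1219, 1338, 172, 1, 0, 0, 0]
zf 0.0818945292602318
2885 ((0.5752100348472595, -0.06270849704742432), (0.1735783815383911, 0.26487281918525696), 81.37345123291016)
yellow 90 [ 0.67446035 -0.07757793  0.07964252] [0.00584525 0.00650381 0.00241838]
```

View pics/top_m.png

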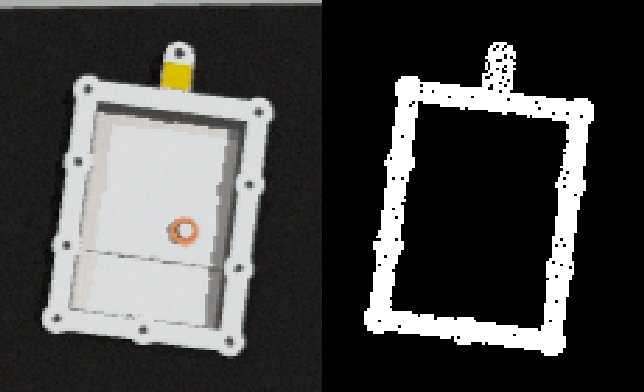

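The crop shows the flange frame cleanly in the depth mask, with the ear at its top. The corner bolt holes are at crop px (88,89), (259,112), (56,318) and (230,341). Corner 1, clockwise from the ear, is the upper right one.

```bash
cat >> h.py <<'E'
def fit(P):  # P: 4 world xy for model corners c1(-99,74) c2(99,74) c3(99,-74) c4(-99,-74)
    M=np.array([[-.099,.074],[.099,.074],[.099,-.074],[-.099,-.074]])
    c=P.mean(0);A=(P-c).T@M; th=np.arctan2(A[1,0]-A[0,1],A[0,0]+A[1,1])
    R=np.array([[np.cos(th),-np.sin(th)],[np.sin(th),np.cos(th)]])
    return c,th,np.linalg.norm(P-c-M@R.T,axis=1)
E
python3 - <<'E'
from h import *
g=np.array([[259,112],[230,341],[56,318],[88,89]])/2.8+[285,160]-.5
zf=.0812
c0=None
for n in("top","scene"):
    im=cv2.imread(f"pics/{n}.png",0)
    if n=="scene":
        c=imaging.calibration(n);W=plane("top",g,zf)
        g=cv2.projectPoints(W,cv2.Rodrigues(np.array(c["R"]))[0],np.array(c["t"]),np.array(c["intrinsics"]),np.array(c["dist"]))[0][:,0]
    q=[]
    for u,v in g:
        a,b=int(round(u))-3,int(round(v))-3; w=np.clip(200.-im[b:b+7,a:a+7],0,None)
        yy,xx=np.mgrid[0:7,0:7]; w=w*(np.hypot(xx+a-u,yy+b-v)<3)
        q.append([a+(w*xx).sum()/w.sum(), b+(w*yy).sum()/w.sum()])
    P=plane(n,np.array(q),zf)[:,:2]; c,th,r=fit(P)
    print(n,np.round(g,1).tolist(),np.round(q,1).tolist(),c,th,r)
E
```

```text
top [[377.0, 199.5], [366.6, 281.3], [304.5, 273.1], [315.9, 191.3]] [[376.7, 199.4], [366.4, 281.4], [304.6, 273.2], [315.8, 191.2]] [ 0.55333407 -0.060192  ] 2.9938981942847853 [7.16910780e-05 2.36564203e-04 2.51758993e-04 2.14016726e-04]
scene [[293.2, 295.3], [252.8, 225.7], [312.3, 200.0], [355.6, 266.1]] [[293.9, 295.2], [253.6, 225.1], [312.7, 199.8], [356.3, 265.7]] [ 0.55355471 -0.05885087] 2.992464061775417 [0.00047678 0.00020094 0.00013588 0.00029409]
```

The two views agree: sump centre (0.5534, -0.0595), yaw 2.993, face at z≈0.081. I'll shut the fingers and turn the tool 0.593 rad so that tool x = -sump x and tool y = sump y.

>>> {"method": "servo_tool", "body": {
  "moves": [
    {"dp": [0, 0, 0], "delta_rot": [0, 0, 1], "fingers": 0},
    {"dp": [0, 0, 0], "delta_rot": [0, 0, 1], "fingers": 0},
    {"dp": [0, 0, 0], "delta_rot": [0, 0, 1], "fingers": 0},
    {"dp": [0, 0, 0], "delta_rot": [0, 0, 1], "fingers": 0},
    {"dp": [0, 0, 0], "delta_rot": [0, 0, 1], "fingers": 0}
  ],
  "force": 20
}}

```text
clock: 0.6
position: [0.2478, -0.5186, 0.3034]
ee_rot: [-0.001, 1.0, -0.029, -0.0]
contact_force: [-0.2, 0.7, 0.1]
width: 0.0124
gripper_force: 0.0
```

>>> {"method": "servo_tool", "body": {
  "moves": [
    {"dp": [0, 0, 0], "delta_rot": [0, 0, 0.93], "fingers": 0},
    {"dp": [0.1, -0.15, 0], "delta_rot": [0, 0, 0], "fingers": 0},
    {"dp": [0.12, -0.18, 0], "delta_rot": [0, 0, 0], "fingers": 0},
    {"dp": [0.12, -0.18, 0], "delta_rot": [0, 0, 0], "fingers": 0},
    {"dp": [0.12, -0.18, 0], "delta_rot": [0, 0, 0], "fingers": 0}
  ]
}}

```text
clock: 1.1
position: [0.3598, -0.3945, 0.3034]
ee_rot: [-0.0, 0.997, -0.074, -0.0]
contact_force: [1.1, 0.2, 0.3]
width: -0.0
gripper_force: 0.0
```

>>> {"method": "servo_tool", "body": {
  "moves": [
    {"dp": [0.12, -0.18, 0], "delta_rot": [0, 0, 0], "fingers": 0},
    {"dp": [0.12, -0.18, 0], "delta_rot": [0, 0, 0], "fingers": 0},
    {"dp": [0.12, -0.18, 0], "delta_rot": [0, 0, 0], "fingers": 0},
    {"dp": [0.12, -0.18, 0], "delta_rot": [0, 0, 0], "fingers": 0},
    {"dp": [0.12, -0.18, 0], "delta_rot": [0, 0, 0], "fingers": 0}
  ]
}}

```text
clock: 1.6
position: [0.5051, -0.2338, 0.3036]
ee_rot: [-0.0, 0.997, -0.074, -0.0]
contact_force: [-0.2, -0.7, -0.3]
width: -0.0001
gripper_force: 0.0
```

>>> {"method": "servo_tool", "body": {
  "moves": [
    {"dp": [0.15, -0.2, 0], "delta_rot": [0, 0, 0], "fingers": 0},
    {"dp": [0.15, -0.2, 0], "delta_rot": [0, 0, 0], "fingers": 0},
    {"dp": [0.15, -0.2, 0], "delta_rot": [0, 0, 0], "fingers": 0},
    {"dp": [0.155, -0.2, 0], "delta_rot": [0, 0, 0], "fingers": 0},
    {"dp": [0, -0.1, 0.1], "delta_rot": [0, 0, 0], "fingers": 0}
  ]
}}

```text
clock: 2.1
position: [0.6549, -0.0727, 0.2852]
ee_rot: [-0.0, 0.997, -0.072, 0.004]
contact_force: [-0.2, 0.0, 0.1]
width: 0.0002
gripper_force: 0.0
```

```bash
cat >> h.py <<'E'
def rep():
    s=readout.get_state();th=2.993;d=np.array(s["position"])[:2]-[.5534,-.0595]
    x=np.cos(th)*d[0]+np.sin(th)*d[1];y=-np.sin(th)*d[0]+np.cos(th)*d[1]
    print("sump xy",round(x,4),round(y,4),"z",s["position"][2],s["contact_force"],s["clock"])
E
python3 - <<'E'
from h import *
rep()
im,d=imaging.get_image("wrist"); cv2.imwrite("pics/w1.png",im[...,::-1]); print(imaging.calibration("wrist")["hand_eye"])
E
```

```text
sump xy -0.1024 -0.002 z 0.2852020253770531 [-0.21990954  0.03833004  0.05851628] 2.1
[[-1.29505123e-03 -9.60326323e-01 -2.78875736e-01  7.06030339e-02]
 [ 9.99999147e-01 -1.29103350e-03 -1.98069096e-04 -2.64708040e-04]
 [-1.69826951e-04 -2.78875754e-01  9.60327176e-01 -7.04490662e-02]
 [ 0.00000000e+00  0.00000000e+00  0.00000000e+00  1.00000000e+00]]
```

View pics/w1.png

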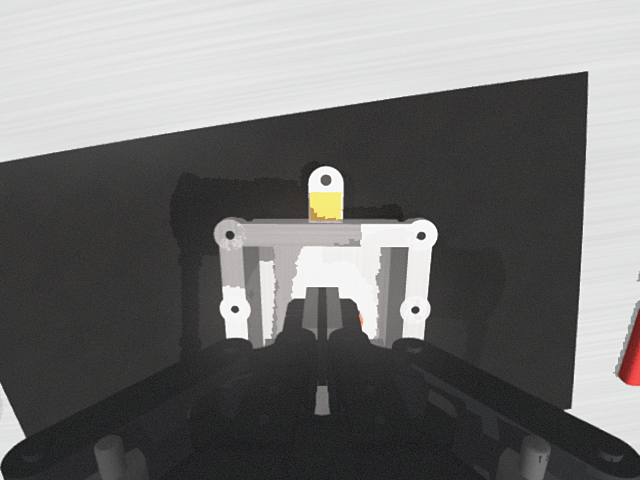

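The wrist view shows the tool square to the flange: corner holes at (230,235) and (421,236), ear straight ahead at (326,180). Going down to just above the face.

>>> {"method": "servo_tool", "body": {
  "moves": [
    {"dp": [-0.015, 0.01, 0.15], "delta_rot": [0, 0, 0], "fingers": 0},
    {"dp": [0, 0, 0.15], "delta_rot": [0, 0, 0], "fingers": 0},
    {"dp": [0, 0, 0.15], "delta_rot": [0, 0, 0], "fingers": 0},
    {"dp": [0, 0, 0.1], "delta_rot": [0, 0, 0], "fingers": 0},
    {"dp": [0, 0, 0], "delta_rot": [0, 0, 0], "fingers": 0}
  ]
}}

```text
clock: 2.65
position: [0.6441, -0.0769, 0.17]
ee_rot: [-0.001, 0.997, -0.074, -0.004]
contact_force: [0.3, -1.5, 0.5]
width: 0.0002
gripper_force: 0.0
```

```bash
python3 -c "
from h import *
rep()"
```

```text
sump xy -0.0923 0.0038 z 0.17003509435177133 [ 0.27543009 -1.4690847   0.45411559] 2.65
```

>>> {"method": "servo_tool", "body": {
  "moves": [
    {"dp": [0, 0, 0], "delta_rot": [0, 0, 0], "fingers": 0},
    {"dp": [0, 0, 0], "delta_rot": [0, 0, 0], "fingers": 0}
  ]
}}

```text
clock: 2.85
position: [0.6475, -0.0774, 0.1754]
ee_rot: [0.0, 0.997, -0.074, 0.001]
contact_force: [-0.2, 0.1, 0.2]
width: -0.0003
gripper_force: 0.0
```

```bash
python3 -c "
from h import *
rep()"
```

```text
sump xy -0.0957 0.0038 z 0.1754333530323788 [-0.20584534  0.09697402  0.15759365] 2.85
```

>>> {"method": "servo_tool", "body": {
  "moves": [
    {"dp": [0.008, -0.01, 0.02], "delta_rot": [0, 0, 0], "fingers": 0},
    {"dp": [0.008, -0.01, 0.02], "delta_rot": [0, 0, 0], "fingers": 0},
    {"dp": [0, 0, 0.02], "delta_rot": [0, 0, 0], "fingers": 0},
    {"dp": [0, 0, 0.015], "delta_rot": [0, 0, 0], "fingers": 0},
    {"dp": [0, 0, 0], "delta_rot": [0, 0, 0], "fingers": 0}
  ]
}}

```text
clock: 3.35
position: [0.65, -0.0734, 0.1582]
ee_rot: [-0.0, 0.997, -0.074, -0.001]
contact_force: [-1.1, -0.3, 0.1]
width: -0.0001
gripper_force: 0.0
```

>>> {"method": "servo_tool", "body": {
  "moves": [
    {"dp": [0, 0, 0.005], "delta_rot": [0, 0, 0], "fingers": 0},
    {"dp": [0, 0, 0.005], "delta_rot": [0, 0, 0], "fingers": 0},
    {"dp": [0, 0, 0], "delta_rot": [0, 0, 0], "fingers": 0}
  ]
}}

```text
clock: 3.65
position: [0.6504, -0.0736, 0.1568]
ee_rot: [0.0, 0.997, -0.074, -0.0]
contact_force: [0.3, 0.2, -0.4]
width: -0.0
gripper_force: 0.0
```

```bash
python3 -c "
from h import *
rep()"
```

```text
sump xy -0.098 -0.0004 z 0.15680788971431595 [ 0.2819397   0.23638325 -0.41636798] 3.65
```

>>> {"method": "servo_tool", "body": {
  "moves": [
    {"dp": [0, 0, 0.005], "delta_rot": [0, 0, 0], "fingers": 0},
    {"dp": [0, 0, 0.005], "delta_rot": [0, 0, 0], "fingers": 0},
    {"dp": [0, 0, 0], "delta_rot": [0, 0, 0], "fingers": 0}
  ]
}}

```text
clock: 3.95
position: [0.6503, -0.0735, 0.1548]
ee_rot: [0.0, 0.997, -0.074, -0.0]
contact_force: [0.3, -0.1, 0.5]
width: 0.0001
gripper_force: 0.0
```

>>> {"method": "servo_tool", "body": {
  "moves": [
    {"dp": [0, 0, 0.005], "delta_rot": [0, 0, 0], "fingers": 0},
    {"dp": [0, 0, 0], "delta_rot": [0, 0, 0], "fingers": 0}
  ]
}}

```text
clock: 4.15
position: [0.6504, -0.0736, 0.1547]
ee_rot: [0.0, 0.997, -0.073, 0.0]
contact_force: [-2.8, -0.5, 4.4]
width: -0.0001
gripper_force: 2.2
```

>>> {"method": "servo_tool", "body": {
  "moves": [
    {"dp": [0, 0, 0.002], "delta_rot": [0, 0, 0], "fingers": 0},
    {"dp": [0, 0.01, 0], "delta_rot": [0, 0, 0], "fingers": 0},
    {"dp": [0, 0.02, 0], "delta_rot": [0, 0, 0], "fingers": 0},
    {"dp": [0, 0.03, 0], "delta_rot": [0, 0, 0], "fingers": 0}
  ]
}}

```text
clock: 4.55
position: [0.6496, -0.0847, 0.1547]
ee_rot: [-0.001, 0.997, -0.073, 0.002]
contact_force: [0.1, 2.6, 5.5]
width: 0.0001
gripper_force: 2.6
```

>>> {"method": "servo_tool", "body": {
  "moves": [
    {"dp": [0, 0.03, 0], "delta_rot": [0, 0, 0], "fingers": 0},
    {"dp": [0, 0.035, 0], "delta_rot": [0, 0, 0], "fingers": 0},
    {"dp": [0, 0.035, 0], "delta_rot": [0, 0, 0], "fingers": 0},
    {"dp": [0, 0.035, 0], "delta_rot": [0, 0, 0], "fingers": 0},
    {"dp": [0, 0.035, 0], "delta_rot": [0, 0, 0], "fingers": 0}
  ]
}}

```text
clock: 5.05
position: [0.6446, -0.1188, 0.1547]
ee_rot: [-0.0, 0.997, -0.074, 0.002]
contact_force: [0.7, 2.0, 4.3]
width: 0.0001
gripper_force: 2.6
```

```bash
python3 -c "
from h import *
rep()"
```

```text
sump xy -0.099 0.0451 z 0.15469782860977757 [0.6500101  2.02681049 4.31571551] 5.05
```

>>> {"method": "servo_tool", "body": {
  "moves": [
    {"dp": [0, 0.035, 0.001], "delta_rot": [0, 0, 0], "fingers": 0},
    {"dp": [0, 0.035, 0], "delta_rot": [0, 0, 0], "fingers": 0},
    {"dp": [0, 0.035, 0], "delta_rot": [0, 0, 0], "fingers": 0},
    {"dp": [0, 0.03, 0], "delta_rot": [0, 0, 0], "fingers": 0},
    {"dp": [0, 0.01, 0], "delta_rot": [0, 0, 0], "fingers": 0}
  ]
}}

```text
clock: 5.55
position: [0.6404, -0.1478, 0.1547]
ee_rot: [-0.0, 0.997, -0.074, 0.002]
contact_force: [0.9, 2.2, 6.1]
width: 0.0002
gripper_force: 3.0
```

>>> {"method": "servo_tool", "body": {
  "moves": [
    {"dp": [0, 0, 0], "delta_rot": [0, 0, 0], "fingers": 0},
    {"dp": [-0.01, 0, 0], "delta_rot": [0, 0, 0], "fingers": 0},
    {"dp": [-0.02, 0, 0], "delta_rot": [0, 0, 0], "fingers": 0},
    {"dp": [-0.03, 0, 0], "delta_rot": [0, 0, 0], "fingers": 0}
  ]
}}

```text
clock: 5.95
position: [0.6294, -0.1466, 0.1547]
ee_rot: [0.001, 0.997, -0.074, 0.003]
contact_force: [2.3, -0.6, 6.0]
width: 0.0002
gripper_force: 3.0
```

```bash
python3 -c "
from h import *
rep()"
```

```text
sump xy -0.0881 0.0749 z 0.1546699961616151 [ 2.33148894 -0.58256562  6.02829156] 5.95
```

>>> {"method": "servo_tool", "body": {
  "moves": [
    {"dp": [-0.035, 0, 0], "delta_rot": [0, 0, 0], "fingers": 0},
    {"dp": [-0.04, 0, 0], "delta_rot": [0, 0, 0], "fingers": 0},
    {"dp": [-0.04, 0, 0], "delta_rot": [0, 0, 0], "fingers": 0},
    {"dp": [-0.04, 0, 0], "delta_rot": [0, 0, 0], "fingers": 0},
    {"dp": [-0.04, 0, 0], "delta_rot": [0, 0, 0], "fingers": 0}
  ]
}}

```text
clock: 6.45
position: [0.5905, -0.1408, 0.1547]
ee_rot: [0.001, 0.997, -0.074, 0.003]
contact_force: [3.4, -0.0, 6.7]
width: 0.0003
gripper_force: 3.0
```

>>> {"method": "servo_tool", "body": {
  "moves": [
    {"dp": [-0.04, 0, 0], "delta_rot": [0, 0, 0], "fingers": 0},
    {"dp": [-0.04, 0, 0], "delta_rot": [0, 0, 0], "fingers": 0},
    {"dp": [-0.04, 0, 0], "delta_rot": [0, 0, 0], "fingers": 0},
    {"dp": [-0.04, 0, 0], "delta_rot": [0, 0, 0], "fingers": 0}
  ]
}}

```text
clock: 6.85
position: [0.5589, -0.1361, 0.1547]
ee_rot: [0.001, 0.997, -0.074, 0.003]
contact_force: [3.4, -0.7, 5.9]
width: -0.0004
gripper_force: 3.1
```

```bash
python3 -c "
from h import *
rep()"
```

```text
sump xy -0.0168 0.075 z 0.15467405834471576 [ 3.38602401 -0.66821047  5.92030876] 6.85
```

>>> {"method": "servo_tool", "body": {
  "moves": [
    {"dp": [-0.04, 0, 0], "delta_rot": [0, 0, 0], "fingers": 0},
    {"dp": [-0.04, 0, 0], "delta_rot": [0, 0, 0], "fingers": 0},
    {"dp": [-0.04, 0, 0], "delta_rot": [0, 0, 0], "fingers": 0},
    {"dp": [-0.04, 0, 0], "delta_rot": [0, 0, 0], "fingers": 0},
    {"dp": [-0.04, 0, 0], "delta_rot": [0, 0, 0], "fingers": 0}
  ]
}}

```text
clock: 7.35
position: [0.5195, -0.1304, 0.1546]
ee_rot: [0.001, 0.997, -0.074, 0.003]
contact_force: [3.1, -0.3, 6.4]
width: 0.0
gripper_force: 3.2
```

>>> {"method": "servo_tool", "body": {
  "moves": [
    {"dp": [-0.04, 0, 0], "delta_rot": [0, 0, 0], "fingers": 0},
    {"dp": [-0.04, 0, 0], "delta_rot": [0, 0, 0], "fingers": 0},
    {"dp": [-0.04, 0, 0], "delta_rot": [0, 0, 0], "fingers": 0},
    {"dp": [-0.04, 0, 0], "delta_rot": [0, 0, 0], "fingers": 0},
    {"dp": [-0.04, 0, 0], "delta_rot": [0, 0, 0], "fingers": 0}
  ]
}}

```text
clock: 7.85
position: [0.48, -0.1246, 0.1547]
ee_rot: [0.001, 0.997, -0.074, 0.003]
contact_force: [3.3, 0.3, 7.0]
width: -0.0002
gripper_force: 3.3
```

```bash
python3 -c "
from h import *
rep()"
```

```text
sump xy 0.0629 0.0752 z 0.1546558209542564 [3.26997074 0.29500358 6.99703922] 7.85
```

Remaining distance to corner 2 is 36 mm (0.18 units).

>>> {"method": "servo_tool", "body": {
  "moves": [
    {"dp": [-0.04, 0, 0], "delta_rot": [0, 0, 0], "fingers": 0},
    {"dp": [-0.04, 0, 0], "delta_rot": [0, 0, 0], "fingers": 0},
    {"dp": [-0.04, 0, 0], "delta_rot": [0, 0, 0], "fingers": 0},
    {"dp": [-0.035, 0, 0], "delta_rot": [0, 0, 0], "fingers": 0},
    {"dp": [-0.02, 0, 0], "delta_rot": [0, 0, 0], "fingers": 0}
  ]
}}

```text
clock: 8.35
position: [0.4452, -0.1194, 0.1546]
ee_rot: [0.001, 0.997, -0.074, 0.003]
contact_force: [2.5, -0.6, 7.3]
width: -0.0001
gripper_force: 3.3
```

>>> {"method": "servo_tool", "body": {
  "moves": [
    {"dp": [0, 0, 0], "delta_rot": [0, 0, 0], "fingers": 0},
    {"dp": [0, -0.01, 0], "delta_rot": [0, 0, 0], "fingers": 0},
    {"dp": [0, -0.02, 0], "delta_rot": [0, 0, 0], "fingers": 0},
    {"dp": [0, -0.03, 0], "delta_rot": [0, 0, 0], "fingers": 0}
  ]
}}

```text
clock: 8.75
position: [0.4463, -0.1084, 0.1546]
ee_rot: [0.002, 0.997, -0.073, 0.002]
contact_force: [-0.5, -3.8, 8.9]
width: 0.0001
gripper_force: 4.8
```

```bash
python3 -c "
from h import *
rep()"
```

```text
sump xy 0.0986 0.0643 z 0.1546140174196886 [-0.47933283 -3.84324483  8.86856668] 8.75
```

>>> {"method": "servo_tool", "body": {
  "moves": [
    {"dp": [0, -0.035, -0.001], "delta_rot": [0, 0, 0], "fingers": 0},
    {"dp": [0, -0.04, 0], "delta_rot": [0, 0, 0], "fingers": 0},
    {"dp": [0, -0.04, 0], "delta_rot": [0, 0, 0], "fingers": 0},
    {"dp": [0, -0.04, 0], "delta_rot": [0, 0, 0], "fingers": 0},
    {"dp": [0, -0.04, 0], "delta_rot": [0, 0, 0], "fingers": 0}
  ]
}}

```text
clock: 9.25
position: [0.4519, -0.0693, 0.1546]
ee_rot: [0.002, 0.997, -0.073, 0.001]
contact_force: [-0.4, -3.8, 8.4]
width: -0.0001
gripper_force: 4.4
```

>>> {"method": "servo_tool", "body": {
  "moves": [
    {"dp": [0, -0.04, 0], "delta_rot": [0, 0, 0], "fingers": 0},
    {"dp": [0, -0.04, 0], "delta_rot": [0, 0, 0], "fingers": 0},
    {"dp": [0, -0.04, 0], "delta_rot": [0, 0, 0], "fingers": 0},
    {"dp": [0, -0.04, 0], "delta_rot": [0, 0, 0], "fingers": 0},
    {"dp": [0, -0.04, 0], "delta_rot": [0, 0, 0], "fingers": 0}
  ]
}}

```text
clock: 9.75
position: [0.4577, -0.0297, 0.1546]
ee_rot: [0.002, 0.997, -0.073, 0.001]
contact_force: [0.3, -4.8, 8.0]
width: -0.0001
gripper_force: 4.5
```

```bash
python3 -c "
from h import *
rep()"
```

```text
sump xy 0.0991 -0.0153 z 0.15459117588043159 [ 0.28660034 -4.823371    8.0464906 ] 9.75
```

>>> {"method": "servo_tool", "body": {
  "moves": [
    {"dp": [0, -0.04, -0.001], "delta_rot": [0, 0, 0], "fingers": 0},
    {"dp": [0, -0.04, 0], "delta_rot": [0, 0, 0], "fingers": 0},
    {"dp": [0, -0.04, 0], "delta_rot": [0, 0, 0], "fingers": 0},
    {"dp": [0, -0.04, 0], "delta_rot": [0, 0, 0], "fingers": 0},
    {"dp": [0, -0.04, 0], "delta_rot": [0, 0, 0], "fingers": 0}
  ]
}}

```text
clock: 10.25
position: [0.4633, 0.0101, 0.1546]
ee_rot: [0.001, 0.997, -0.073, 0.001]
contact_force: [-1.2, -3.7, 8.5]
width: 0.0003
gripper_force: 4.2
```

>>> {"method": "servo_tool", "body": {
  "moves": [
    {"dp": [0, -0.04, 0], "delta_rot": [0, 0, 0], "fingers": 0},
    {"dp": [0, -0.03, 0], "delta_rot": [0, 0, 0], "fingers": 0},
    {"dp": [0, -0.015, 0], "delta_rot": [0, 0, 0], "fingers": 0},
    {"dp": [0, 0, 0], "delta_rot": [0, 0, 0], "fingers": 0}
  ]
}}

```text
clock: 10.65
position: [0.4658, 0.0273, 0.1546]
ee_rot: [0.001, 0.997, -0.073, 0.001]
contact_force: [0.5, -2.2, 7.9]
width: -0.0
gripper_force: 4.2
```

```bash
python3 - <<'E'
from h import *
rep()
im,d=imaging.get_image("top"); g=im[...,::-1]
a=cv2.imread("pics/top.png"); b,e,l,r=160,300,285,400
cv2.imwrite("pics/cmp.png",cv2.resize(np.hstack([a[b:e,l:r],g[b:e,l:r]]),None,fx=3,fy=3,interpolation=0))
E
```

```text
sump xy 0.0995 -0.0729 z 0.1546232058143522 [ 0.47992797 -2.16420415  7.93684004] 10.65
```

View pics/cmp.png

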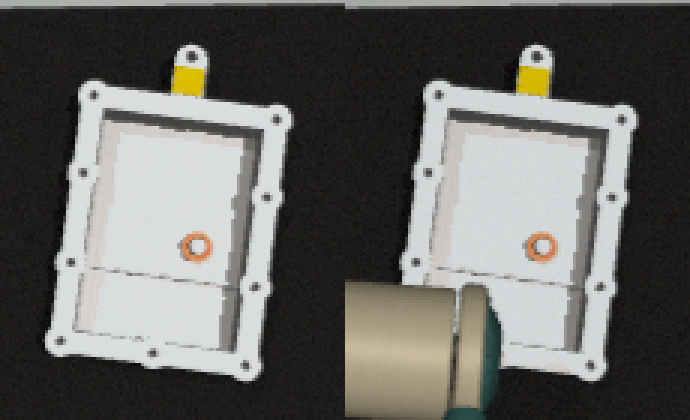

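The sump hasn't moved: the hole at (93,95) is at (438-345=93,95) in the new picture. I'll go on along the second long side (+tool x, 198 mm).

>>> {"method": "servo_tool", "body": {
  "moves": [
    {"dp": [0.01, 0, 0], "delta_rot": [0, 0, 0], "fingers": 0},
    {"dp": [0.02, 0, 0], "delta_rot": [0, 0, 0], "fingers": 0},
    {"dp": [0.03, 0, 0], "delta_rot": [0, 0, 0], "fingers": 0},
    {"dp": [0.04, 0, 0], "delta_rot": [0, 0, 0], "fingers": 0}
  ]
}}

```text
clock: 11.1
position: [0.4815, 0.0252, 0.1546]
ee_rot: [-0.0, 0.997, -0.073, -0.004]
contact_force: [-8.8, 0.4, 17.1]
width: 0.0001
gripper_force: 8.5
```

>>> {"method": "servo_tool", "body": {
  "moves": [
    {"dp": [0.04, 0, 0], "delta_rot": [0, 0, 0], "fingers": 0},
    {"dp": [0.04, 0, 0], "delta_rot": [0, 0, 0], "fingers": 0},
    {"dp": [0.04, 0, 0], "delta_rot": [0, 0, 0], "fingers": 0},
    {"dp": [0.04, 0, 0], "delta_rot": [0, 0, 0], "fingers": 0}
  ]
}}

```text
clock: 11.5
position: [0.5138, 0.0205, 0.1546]
ee_rot: [-0.0, 0.997, -0.073, -0.003]
contact_force: [-7.3, 0.8, 16.4]
width: 0.0
gripper_force: 7.8
```

```bash
python3 -c "
from h import *
rep()"
```

```text
sump xy 0.051 -0.0733 z 0.15457744416995922 [-7.26786771  0.77049784 16.40966499] 11.5
```

The normal force doubled going outward, so I'm easing off a little while sliding.

>>> {"method": "servo_tool", "body": {
  "moves": [
    {"dp": [0.035, 0, -0.002], "delta_rot": [0, 0, 0], "fingers": 0},
    {"dp": [0.035, 0, -0.002], "delta_rot": [0, 0, 0], "fingers": 0}
  ]
}}

```text
clock: 11.7
position: [0.5294, 0.0181, 0.1547]
ee_rot: [0.0, 0.997, -0.073, -0.001]
contact_force: [-1.3, 0.3, 4.1]
width: 0.0005
gripper_force: 1.6
```

>>> {"method": "servo_tool", "body": {
  "moves": [
    {"dp": [0.035, 0, 0.001], "delta_rot": [0, 0, 0], "fingers": 0},
    {"dp": [0.04, 0, 0], "delta_rot": [0, 0, 0], "fingers": 0},
    {"dp": [0.04, 0, 0], "delta_rot": [0, 0, 0], "fingers": 0}
  ]
}}

```text
clock: 12.0
position: [0.552, 0.0148, 0.1546]
ee_rot: [0.0, 0.997, -0.073, -0.002]
contact_force: [-3.9, 0.5, 8.8]
width: 0.0005
gripper_force: 4.4
```

```bash
python3 -c "
from h import *
rep()"
```

```text
sump xy 0.0124 -0.0733 z 0.1546199473530785 [-3.89408134  0.50395038  8.78903062] 12.0
```

>>> {"method": "servo_tool", "body": {
  "moves": [
    {"dp": [0.04, 0, 0], "delta_rot": [0, 0, 0], "fingers": 0},
    {"dp": [0.04, 0, 0], "delta_rot": [0, 0, 0], "fingers": 0},
    {"dp": [0.04, 0, 0], "delta_rot": [0, 0, 0], "fingers": 0},
    {"dp": [0.04, 0, 0], "delta_rot": [0, 0, 0], "fingers": 0}
  ]
}}

```text
clock: 12.4
position: [0.5838, 0.0101, 0.1547]
ee_rot: [0.0, 0.997, -0.073, -0.002]
contact_force: [-3.6, 0.5, 7.9]
width: -0.0
gripper_force: 4.2
```

>>> {"method": "servo_tool", "body": {
  "moves": [
    {"dp": [0.04, 0, 0], "delta_rot": [0, 0, 0], "fingers": 0},
    {"dp": [0.04, 0, 0], "delta_rot": [0, 0, 0], "fingers": 0},
    {"dp": [0.04, 0, 0], "delta_rot": [0, 0, 0], "fingers": 0},
    {"dp": [0.04, 0, 0], "delta_rot": [0, 0, 0], "fingers": 0}
  ]
}}

```text
clock: 12.8
position: [0.6156, 0.0054, 0.1547]
ee_rot: [0.0, 0.997, -0.073, -0.001]
contact_force: [-3.4, 0.1, 8.3]
width: -0.0
gripper_force: 3.9
```

```bash
python3 -c "
from h import *
rep()"
```

```text
sump xy -0.0519 -0.0734 z 0.1546558365342822 [-3.441287    0.09148125  8.25534377] 12.8
```

Remaining to corner 4: 47 mm (0.23 units).

>>> {"method": "servo_tool", "body": {
  "moves": [
    {"dp": [0.04, 0, 0], "delta_rot": [0, 0, 0], "fingers": 0},
    {"dp": [0.04, 0, 0], "delta_rot": [0, 0, 0], "fingers": 0},
    {"dp": [0.04, 0, 0], "delta_rot": [0, 0, 0], "fingers": 0},
    {"dp": [0.04, 0, 0], "delta_rot": [0, 0, 0], "fingers": 0},
    {"dp": [0.04, 0, 0], "delta_rot": [0, 0, 0], "fingers": 0}
  ]
}}

```text
clock: 13.3
position: [0.6552, -0.0005, 0.1547]
ee_rot: [0.0, 0.997, -0.073, -0.001]
contact_force: [-3.4, 0.2, 7.3]
width: -0.0005
gripper_force: 3.6
```

>>> {"method": "servo_tool", "body": {
  "moves": [
    {"dp": [0.025, 0, 0], "delta_rot": [0, 0, 0], "fingers": 0},
    {"dp": [0.005, 0, 0], "delta_rot": [0, 0, 0], "fingers": 0},
    {"dp": [0, 0.01, 0], "delta_rot": [0, 0, 0], "fingers": 0},
    {"dp": [0, 0.02, 0], "delta_rot": [0, 0, 0], "fingers": 0}
  ]
}}

```text
clock: 13.7
position: [0.6615, -0.0066, 0.1547]
ee_rot: [-0.001, 0.997, -0.073, 0.0]
contact_force: [0.6, 1.6, 4.1]
width: -0.0001
gripper_force: 2.4
```

```bash
python3 -c "
from h import *
rep()"
```

```text
sump xy -0.0991 -0.0683 z 0.1546680942577261 [0.57783985 1.63259988 4.08878501] 13.7
```

Corner 4 has been felt. Now back to the ear: 68 mm (0.34 units), pressing a touch more.

>>> {"method": "servo_tool", "body": {
  "moves": [
    {"dp": [0, 0.03, 0.001], "delta_rot": [0, 0, 0], "fingers": 0},
    {"dp": [0, 0.04, 0], "delta_rot": [0, 0, 0], "fingers": 0},
    {"dp": [0, 0.04, 0], "delta_rot": [0, 0, 0], "fingers": 0},
    {"dp": [0, 0.04, 0], "delta_rot": [0, 0, 0], "fingers": 0}
  ]
}}

```text
clock: 14.1
position: [0.6573, -0.037, 0.1547]
ee_rot: [-0.0, 0.997, -0.074, 0.001]
contact_force: [-0.1, 2.6, 5.4]
width: -0.0002
gripper_force: 2.8
```

>>> {"method": "servo_tool", "body": {
  "moves": [
    {"dp": [0, 0.04, 0], "delta_rot": [0, 0, 0], "fingers": 0},
    {"dp": [0, 0.04, 0], "delta_rot": [0, 0, 0], "fingers": 0},
    {"dp": [0, 0.04, 0], "delta_rot": [0, 0, 0], "fingers": 0},
    {"dp": [0, 0.04, 0], "delta_rot": [0, 0, 0], "fingers": 0}
  ]
}}

```text
clock: 14.5
position: [0.6525, -0.0687, 0.1547]
ee_rot: [-0.0, 0.997, -0.074, 0.001]
contact_force: [0.1, 3.9, 4.8]
width: 0.0
gripper_force: 2.9
```

>>> {"method": "servo_tool", "body": {
  "moves": [
    {"dp": [0, 0.03, 0], "delta_rot": [0, 0, 0], "fingers": 0},
    {"dp": [0, 0.01, 0], "delta_rot": [0, 0, 0], "fingers": 0},
    {"dp": [0, 0, 0], "delta_rot": [0, 0, 0], "fingers": 0},
    {"dp": [0, 0, 0], "delta_rot": [0, 0, 0], "fingers": 0}
  ]
}}

```text
clock: 14.9
position: [0.6513, -0.0771, 0.1547]
ee_rot: [0.0, 0.997, -0.074, 0.001]
contact_force: [-0.2, 0.8, 6.4]
width: 0.0005
gripper_force: 2.9
```

```bash
python3 -c "
from h import *
rep()"
```

```text
sump xy -0.0994 0.0029 z 0.15468878550474796 [-0.21056179  0.77416069  6.39975869] 14.9
```

The loop is closed. Lifting straight up beside the ear.

>>> {"method": "servo_tool", "body": {
  "moves": [
    {"dp": [0, 0, -0.02], "delta_rot": [0, 0, 0], "fingers": 0},
    {"dp": [0, 0, -0.05], "delta_rot": [0, 0, 0], "fingers": 0},
    {"dp": [0, 0, -0.08], "delta_rot": [0, 0, 0], "fingers": 0},
    {"dp": [0, 0, -0.08], "delta_rot": [0, 0, 0], "fingers": 0},
    {"dp": [0, 0, -0.08], "delta_rot": [0, 0, 0], "fingers": 0}
  ]
}}

```text
clock: 15.4
position: [0.6507, -0.0769, 0.2167]
ee_rot: [0.0, 0.997, -0.074, -0.0]
contact_force: [-0.5, 0.4, 1.0]
width: 0.0006
gripper_force: 0.0
```

>>> {"method": "servo_tool", "body": {
  "moves": [
    {"dp": [0, 0, -0.08], "delta_rot": [0, 0, 0], "fingers": 0},
    {"dp": [0, 0, -0.05], "delta_rot": [0, 0, 0], "fingers": 0},
    {"dp": [0, 0, 0], "delta_rot": [0, 0, 0], "fingers": 0},
    {"dp": [0, 0, 0], "delta_rot": [0, 0, 0], "fingers": 0},
    {"dp": [0, 0, 0], "delta_rot": [0, 0, 0], "fingers": 0}
  ]
}}

```text
clock: 15.9
position: [0.6504, -0.0766, 0.241]
ee_rot: [-0.0, 0.997, -0.074, -0.001]
contact_force: [-0.4, 0.3, -0.3]
width: 0.0001
gripper_force: 0.0
```

```bash
python3 -c "
from h import *
rep(); print(manip.sign_off())"
```

```text
sump xy -0.0985 0.0025 z 0.24101091699081753 [-0.37080922  0.31749001 -0.32982731] 15.9
the job is handed in; nothing more can be done
None
```

I traced the whole flange clockwise from the ear and back in one go, lifted clear beside the ear and handed the job in at 15.9 s; readings were 4–17 N, the sump had not moved when checked at the third corner, and no verdict came back.

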